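# Set up an empty spool on the bench winder

### The arm

A 6-joint arm with a two-finger parallel gripper is mounted at the origin on the work surface. World frame = base frame: x ahead of the robot, y to its left, z up, the work surface at z = 0. Lengths are in m, angles in degrees, forces in N, time in s.
With the tool pointing down it reaches from about 0.25 to 0.725 m from the base axis. Payload 9.7 kg.
Tool frame: the origin (TCP) lies between the finger pads; the fingertips stand 19 mm ahead of it and the grasp point (between the pads) is the TCP; x points along the fingers, y is the direction in which the jaws open and shut, and the axes are right-handed (so a half turn about x gives the same grasp; the last joint's range is limited). The gripper opens to 85 mm and grips with 20 to 120 N. Pads are 22 mm wide; open, the fingers measure 114 mm over their backs; the gripper's body (76 mm by 85 mm) begins 54 mm behind the grasp point. The pads swing forward as they close: fully open they stand 13 mm farther back than shut.
Start: joints at [63.083, 4.979, 10.078, 95.1, 0, 90], TCP at [0.249, 0.49, 0.25] pointing down, gripper open.
Joint ranges: [-179.16, 179.16], [-48.56, 103.87], [-65.8, 70.77], [-126.05, 130.52], [-82.76, 87.17], [-180, 180]. Speed limits (degrees/s): [127.2, 127.2, 147.25, 180, 180, 180].

### API

Orientations are given as [roll, pitch, yaw] about the fixed x, y, z axes, in that order (R = Rz(yaw) Ry(pitch) Rx(roll)).
In Python, from workcell import bot gives the robot as it stands. The module is installed in compiled form; this text tells all that it offers.
- The arm moves only by the shell command python3 -m handwheel 'ROWS' [FORCE]. ROWS is JSON, a list of rows, each a list of 7 numbers: the turn, a rotation vector about the tool's x, y, z in degrees, then the shift along the tool's x, y, z in m, then the closure, from -1 (fully open) to 1 (shut), so that 0 is half open. In form: [[ax, ay, az, dx, dy, dz, fingers], ...]. A call has 1 to 20 rows; each row is the pose to reach, as a shift and turn from the pose commanded when the call began, along the tool's axes at that moment; what a row does not reach only later rows make up. A row lasts 1/8 s, in which the tool goes at most 62.5 mm and 10.7 degrees, less where a joint would pass 70% of its speed; a pose out of reach is approached as far as the arm can. A call with a gripper value outside its range is refused whole. The fingers move at their own pace and stop on an object; FORCE is the grip in N (left out, the last holds). Time passes only in rows, so rows that repeat a pose let the fingers close. It gives the time, the measured TCP pose, the force and the opening at its end, in the units of the state.
- bot.get_obs(): the state, without advancing time (a new reading comes with each control period).
- bot.camera(name): name is "scene" or "top" or "wrist"; returns a dict with "frame" (420x560x3 uint8, red, green, blue), "fx", "fy", "cx", "cy" (pixels), "R" (3x3) and "t" (3): a world point X has camera coordinates R X + t; the wrist camera has in their place "tool_from_camera" (4x4, takes a point from camera to tool coordinates, whose origin is the TCP and whose axes are the tool frame's). Camera axes: x right, y down, z forward; pixel columns grow to the right and rows downward; lengths in m; the calibration is good to about 2 mm. A picture is of the moment at which its call begins: read the wrist's pose just before it. There is no depth.
- bot.job_done(): hands the job in, once; it reports no verdict.
Trained networks look in a picture, given as the dict that the camera call returned (one of the last four; its "shot" number tells which), for a name from the list of things; names that differ only in an ending like _2 or _b are one class to them, and where a whole thing is asked for, a point or a joint stands for the part that bears it (a point fixed in the world has none). Each returns a list of dicts, best first, with "conf" (0 to 1); they miss things now and then, are a little off and sometimes report something else, mostly with a low value. They report only what shows in the picture. A call takes as long as a camera call.
- bot.look_for(name, picture): "bbox" ([left, top, width, height] as shares, 0 to 1, of the picture: columns of its width, rows of its height, round what is visible of it).
- bot.tip_of(name, picture): "centre" ([column, row] as shares, 0 to 1, of the picture: columns of its width, rows of its height: a listed point, or the origin of a listed thing).
The state is a dict: "time": time; "q": joint angles; "qd": joint speeds; "joint_efforts": joint torques, N m; "ee_pos": TCP position; "tcp_rot": TCP orientation; "wrist_force": force on the tool from outside, world axes, zero at the start; "torque": the same for the moment, N m; "opening": finger opening in m.
Only numpy, scipy, OpenCV 4.12 (cv2) and the standard library are available. Lean on these libraries where they do the work, as an engineer would, in place of code of your own. Each camera call takes 0.05 s, during which the arm holds its last target.

### The job

Set up the bench winder with the empty spool: first stand the blue adapter bushing up on its foot on the bench and let go, so that you can take it again squarely from above, and slide it foot first down the winder's spindle until it rests on the drive plate. Then lower the orange spool over the bushing until it rests on the bushing's foot, and last slip the steel cap over the end of the spindle so that it sits flat on the spool. Lower every part into place rather than letting it drop, and leave the mouse, the meter and the breadboard where they are.

Things in the scene. Friction and masses are not known exactly. Their poses are not given: they have to be found in the camera images.
- winder_seat (a point): Bench spool winder, fixed: this point is the centre of the top face of its round aluminium drive plate (88 mm across, top 76 mm above the bench), on the spindle's axis; z up, x along the case towards its control panel. The grey case below, 58 mm high, reaches 85 mm from the axis in -x, 165 mm in +x, 75 mm either side in y.
- spindle_tip (a point): Top end of the winder's upright steel spindle, 104 mm above the drive plate. The spindle is 16 mm thick; its last 14 mm taper to 6 mm. Axes as winder_seat.
- guide_roller (a point): White guide roller, 26 mm across, on a post at the panel end of the winder; this point is its top centre, 118 mm above the bench.
- bushing_mid (a point): Blue adapter bushing, 0.2 kg, 84 mm long: hexagonal foot (56 mm across flats, 8 mm thick), round sleeve 36 mm thick, 20 mm bore through, last 8 mm tapered to 28 mm. Point: on its axis, half-way (42 mm from either end); z from foot to nose. Starts lying on a foot flat, nose 8 degrees down, this point 23 mm up. Let go standing up to 20 degrees off, it rocks upright.
- spool_mid (a point): Empty orange plastic spool, 0.12 kg, 80 mm long: two flanges 66 mm across and 6 mm thick, core 48 mm thick, 41 mm bore through; both ends alike. It stands upright on the bench. Point: on its axis, half-way up (40 mm); z along the axis. Fitted, its top is 4 mm above the bushing's nose.
- cap_mid (a point): Steel cap, 0.3 kg, 42 mm high: flange 54 mm across and 10 mm thick below, ribbed grip 36 mm across above, closed top; blind bore 21 mm wide, 24 mm deep opens underneath. Slips on, no thread. It stands upright on the bench, bore down. Point: on its axis, half-way up (21 mm); z up towards the grip.
- mouse: Black computer mouse, 105 x 60 x 32 mm, lying on the bench; origin under its centre. Leave it.
- meter: Yellow multimeter, 150 x 76 x 42 mm, lying on the bench; origin under its centre, long side along x. Leave it.
- breadboard: White breadboard, 165 x 55 x 14 mm, lying on the bench; origin under its centre, long side along x. Leave it.

How it is judged:
By the outcome, as a careful person would: the job done as asked, in the order asked, and still so for the second after the job is handed in, with the robot touching nothing.
It also fails if it takes over 72 s, if anything falls off the work surface, if the arm or the gripper's body presses on something with over 40 N, if the wrist force passes 120 N, or if a joint passes its speed limit or range.

## Working session

There is one attempt and no reset: what is moved stays moved. The work goes in short steps, Python scripts to look and compute and a shell command to move; the robot and the scene stay as the last step left them, time stands still between calls to the robot, and variables do not carry over. Pictures are saved under pics/ and viewed, and the job is handed in when it is done.

```bash
mkdir -p pics; ls; cat > h.py <<'E'
from workcell import bot
import numpy as np, cv2
from scipy.spatial.transform import Rotation as Ro
def save(p,n): cv2.imwrite('pics/'+n+'.png',p['frame'][:,:,::-1])
def Rt(o): return Ro.from_euler('xyz',o['tcp_rot'],degrees=True).as_matrix()
def cam(p,o=None):
    K=np.array([[p['fx'],0,p['cx']],[0,p['fy'],p['cy']],[0,0,1.]])
    if 'R' in p: R=np.array(p['R']);t=np.array(p['t'])
    else:
        T=np.eye(4);T[:3,:3]=Rt(o);T[:3,3]=o['ee_pos']
        M=np.linalg.inv(T@np.array(p['tool_from_camera'])); R=M[:3,:3];t=M[:3,3]
    return K,R,t
def onz(px,z,c):
    K,R,t=c; d=R.T@np.linalg.inv(K)@np.array([px[0],px[1],1.]); C=-R.T@t
    return C+d*(z-C[2])/d[2]
def proj(X,c):
    K,R,t=c; v=K@(R@np.array(X)+t); return v[:2]/v[2]
def tri(obs):
    A=[];b=[]
    for px,c in obs:
        K,R,t=c; P=K@np.c_[R,t]
        A+= [px[0]*P[2]-P[0], px[1]*P[2]-P[1]]
    u,s,v=np.linalg.svd(np.array(A)); X=v[-1]; return X[:3]/X[3]
E
python3 - <<'E'
from h import *
o=bot.get_obs(); print(o)
ps={}
for n in ['scene','top','wrist']:
    p=bot.camera(n); ps[n]=p; save(p,n+'0'); c=cam(p,o); print(n,'C',-c[1].T@c[2])
Z=dict(winder_seat=.076,spindle_tip=.18,guide_roller=.118,bushing_mid=.023,spool_mid=.04,cap_mid=.021,mouse=0,meter=0,breadboard=0)
for k,z in Z.items():
    obs=[]
    for n,p in ps.items():
        r=bot.tip_of(k,p)
        for e in r[:2]:
            px=np.array(e['centre'])*[560,420]
            print(k,n,round(e['conf'],2),px.round(1),onz(px,z,cam(p,o)).round(4))
        if r and r[0]['conf']>.4: obs.append((np.array(r[0]['centre'])*[560,420],cam(p,o)))
    if len(obs)>1: print('  tri',tri(obs).round(4))
E
```

```text
pics
{'time': 0.0, 'q': array([6.30829202e+01, 5.01112008e+00, 1.00336745e+01, 9.50996462e+01,
       7.42083883e-04, 9.00013459e+01]), 'qd': array([ 0.07336715,  0.1338948 ,  0.11377525, -0.0064784 ,  0.02465952,
        0.02211995]), 'joint_efforts': array([-1.72339296e-03, -5.20385563e+01,  4.64804757e+01,  1.60620891e-02,
       -9.34730224e-05, -9.30158734e-06]), 'ee_pos': array([0.24888751, 0.49022945, 0.24957588]), 'tcp_rot': array([ -90.55016417,   89.92290458, -117.46859043]), 'wrist_force': array([-0.34295217,  0.06451484, -0.01352277]), 'torque': array([ 0.00390769, -0.0591213 ,  0.01444146]), 'opening': 0.08574265007339724}
scene C [0.95809168 0.47120096 0.66567108]
top C [ 0.48898219 -0.01604382  1.15072295]
wrist C [0.18593778 0.52327115 0.37342261]
winder_seat scene 0.69 [265.1 223.6] [ 0.6062 -0.0235  0.076 ]
winder_seat scene 0.23 [281.2 174.1] [ 0.4628 -0.1385  0.076 ]
winder_seat top 0.83 [297.5 204.6] [ 0.5904 -0.0267  0.076 ]
  tri [ 0.5951 -0.0298  0.064 ]
spindle_tip scene 0.87 [258.4 188.9] [ 0.6163 -0.0238  0.18  ]
spindle_tip top 0.6 [289.6 194.9] [ 0.6039 -
[... 534 characters left out ...]
 -0.1665  0.0411]
cap_mid scene 0.77 [213.4 174. ] [ 0.5584 -0.3232  0.021 ]
cap_mid scene 0.34 [329.7 221.6] [0.4521 0.0287 0.021 ]
cap_mid top 0.69 [410.7 219.1] [ 0.5496 -0.3326  0.021 ]
  tri [ 0.5509 -0.3361  0.0099]
mouse scene 0.57 [335.7 360.4] [0.6844 0.2738 0.    ]
mouse top 0.9 [191.4 173.2] [0.6925 0.2692 0.    ]
  tri [0.6892 0.2714 0.0029]
meter scene 0.92 [173.  206.5] [ 0.7028 -0.2994  0.    ]
meter scene 0.29 [233.2 259.6] [ 0.6879 -0.0437  0.    ]
meter top 0.79 [397.3 166.2] [ 0.6991 -0.3077  0.    ]
  tri [ 0.7001 -0.3095 -0.0082]
breadboard scene 0.6 [328.2 220.6] [0.4358 0.0093 0.    ]
breadboard top 0.92 [284.4 265.1] [0.431 0.012 0.   ]
  tri [ 0.4326  0.0103 -0.0013]
```

View pics/scene0.png

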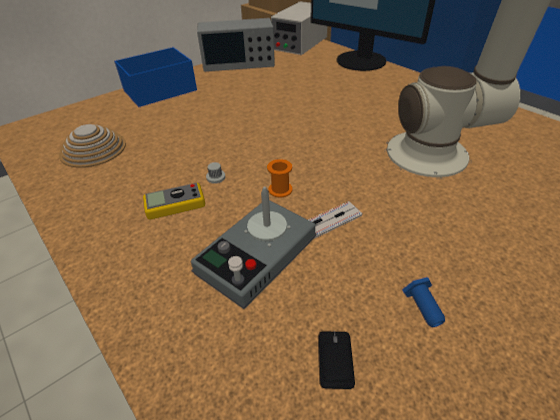

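View pics/top0.png

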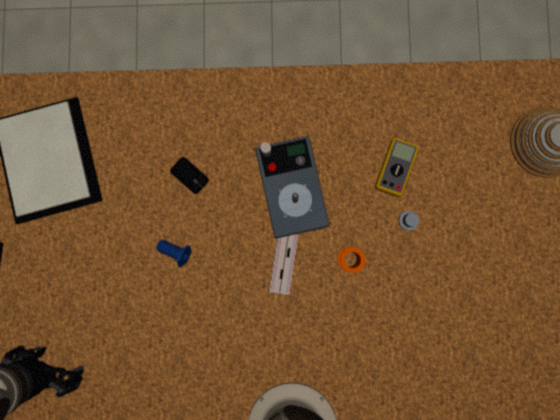

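View pics/wrist0.png

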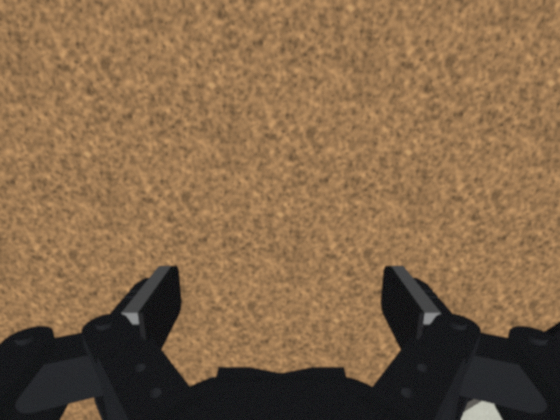

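Scene: winder at scene (265,225), bushing at (425,300) with its foot to the upper left. In the top view the foot is at (184,256) and the nose at (161,246); the spool is at (352,258) and the cap at (410,219). Next I'll work out the tool axes and move over the bushing.

```bash
cat >> h.py <<'E'
def goal(pos,R):
    """print delta from current measured pose to world pose, in tool axes"""
    o=bot.get_obs(); R0=Rt(o)
    d=R0.T@(np.array(pos)-o['ee_pos']); rv=Ro.from_matrix(R0.T@R).as_rotvec(degrees=True)
    print('t',round(o['time'],2),'rot',rv.round(1),'shift',d.round(4)); return rv,d
def Rdown(ydir_deg):
    a=np.radians(ydir_deg); y=np.array([np.cos(a),np.sin(a),0]); x=np.array([0,0,-1.])
    return np.c_[x,y,np.cross(x,y)]
E
python3 - <<'E'
from h import *
o=bot.get_obs(); print(Rt(o).round(3))
p=bot.camera('wrist'); print(p['fx'],p['cx'],p['cy'],np.array(p['tool_from_camera']).round(4))
# bushing blob in top & scene
for n in ['top','scene']:
    p=bot.camera(n); hsv=cv2.cvtColor(p['frame'],cv2.COLOR_RGB2HSV)
    m=cv2.inRange(hsv,(100,120,50),(125,255,255))
    k,l,s,c=cv2.connectedComponentsWithStats(m); print(n)
    e=[onz(np.array(bot.tip_of('bushing_mid',p)[0]['centre'])*[560,420],.023,cam(p))]
    for i in range(1,k):
        if s[i][4]>80:
            ys,xs=np.where(l==i); print(s[i],c[i]); 
            P=np.array([onz((x,y),.023,cam(p))[:2] for x,y in zip(xs,ys)]);mu=P.mean(0);u,sv,v=np.linalg.svd(P-mu);print(mu,v[0],np.degrees(np.arctan2(v[0][1],v[0][0])), ((P-mu)@v[0]).min(),((P-mu)@v[0]).max())
a=goal([0.47,0.31,0.25],Rdown(0))
E
```

```text
[[-0.     0.453  0.892]
 [ 0.     0.892 -0.453]
 [-1.     0.    -0.   ]]
339.8475146250437 280.6948369913647 209.98244254989518 [[ 4.000e-04 -2.787e-01  9.604e-01 -1.238e-01]
 [ 1.000e+00  8.000e-04 -2.000e-04  8.000e-04]
 [-7.000e-04  9.604e-01  2.787e-01 -7.110e-02]
 [ 0.000e+00  0.000e+00  0.000e+00  1.000e+00]]
top
[157 241  32  23 319] [171.10658307 249.87774295]
[0.47875426 0.31924673] [-0.39283891 -0.9196073 ] -113.13126048085911 -0.040026293746058365 0.039824891382778047
scene
[ 313    0  115   37 1990] [377.22512563  14.84824121]
[-0.95245066 -0.97897759] [-0.50611842  0.862464  ] 120.40562381580212 -0.4267567470112714 0.2630584579953841
[ 373    0  128   72 5267] [445.24245301  36.67400797]
[-0.93272573 -0.52229239] [0.95771466 0.28771969] 16.721486534505196 -0.789450268619582 0.5044814026332078
[ 516    7   44   95 2730] [543.02930403  58.64432234]
[-0.98641227 -0.08295238] [0.93970894 0.34197531] 19.997266323352335 -0.8433026047548622 0.4447195202708025
[331  27  28  24 445] [345.06741573  37.37752809]
[-0.54136302 -0.84144504] [0.56591467 0.82446382] 55.53416856121307 -0.16697361043136558 0.17862180860218158
[ 115   48   82   58 3280] [156.14329268  75.58079268]
[ 0.36341756 -1.06656593] [0.36767512 0.9299543 ] 68.42769262626288 -0.29878537066763006 0.2603163860684347
[403 278  42  49 938] [424.99466951 301.1130064 ]
[0.47418517 0.31087409] [-0.52963687 -0.84822449] -121.98092304378093 -0.05496624190148429 0.05269272416417116
t 1.75 rot [63.1  0.   0. ] shift [ 0.0003 -0.0608  0.2787]
```

```bash
python3 - <<'E'
from h import *
goal([0.485,0.335,0.2],Rdown(-23))
E
```

```text
t 1.75 rot [86.1  0.   0. ] shift [ 0.0503 -0.0317  0.2808]
```

```bash
python3 -m handwheel '[[10,0,0,0.01,-0.01,0.05,-1],[20,0,0,0.02,-0.015,0.1,-1],[30,0,0,0.03,-0.02,0.15,-1],[40,0,0,0.04,-0.025,0.2,-1],[50,0,0,0.05,-0.032,0.25,-1],[60,0,0,0.05,-0.032,0.28,-1],[70,0,0,0.05,-0.032,0.28,-1],[80,0,0,0.05,-0.032,0.28,-1],[86,0,0,0.05,-0.032,0.28,-1],[86,0,0,0.05,-0.032,0.28,-1],[86,0,0,0.05,-0.032,0.28,-1]]' 40
python3 - <<'E'
from h import *
o=bot.get_obs(); print(o['time'],o['q'].round(1),o['ee_pos'],Rt(o).round(2))
p=bot.camera('wrist'); save(p,'w1'); c=cam(p,o)
for e in bot.tip_of('bushing_mid',p)[:2]:
    px=np.array(e['centre'])*[560,420]; print(e['conf'],px,onz(px,.023,c))
E
```

```text
time: 3.12
ee_pos: [0.4842, 0.3351, 0.2003]
tcp_rot: [-31.0, 90.0, -143.8]
wrist_force: [-0.1, -0.1, -0.9]
opening: 0.0852
3.125 [ 34.7   9.6   9.6  90.   -0.  147.5] [0.48415021 0.33511898 0.20025079] [[-0.    0.92 -0.39]
 [-0.   -0.39 -0.92]
 [-1.   -0.    0.  ]]
0.78 [284.872 212.31 ] [0.48053569 0.31700003 0.023     ]
```

View pics/w1.png

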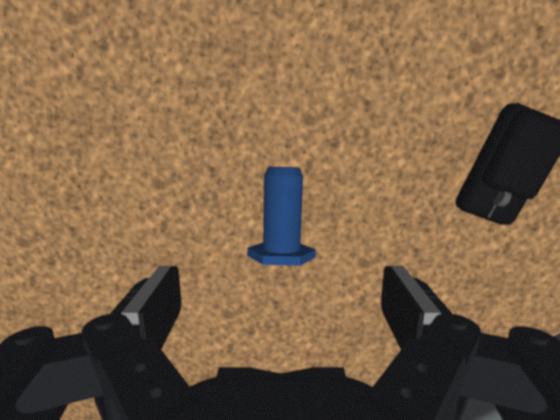

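```bash
python3 - <<'E'
from h import *
o=bot.get_obs(); p=bot.camera('wrist'); c=cam(p,o)
f=p['frame'].astype(int); m=(f[:,:,2]>f[:,:,0]+25)&(f[:,:,2]>60)
m=m.astype(np.uint8)
k,l,s,cc=cv2.connectedComponentsWithStats(m); i=1+np.argmax(s[1:,4]); print(s[i],cc[i])
L=[]
for r in range(168,266,6):
    xs=np.where(l[r]==i)[0]
    if len(xs): print(r,xs.min(),xs.max(),(xs.min()+xs.max())/2)
rr=[r for r in range(178,244)]
mid=[(np.where(l[r]==i)[0].min()+np.where(l[r]==i)[0].max())/2 for r in rr]
a,b=np.polyfit(rr,mid,1); print(a,b)
A=onz((a*178+b,178),.02,c);B=onz((a*240+b,240),.026,c); print(A,B,np.degrees(np.arctan2(*(A-B)[1::-1])))
# project model: mid (x,y,.023), n elev -8
for bear in [66,67,68]:
  n=np.array([np.cos(np.radians(bear))*np.cos(np.radians(8)),np.sin(np.radians(bear))*np.cos(np.radians(8)),-np.sin(np.radians(8))])
  M=np.array([.4800,.3170,.023]); print(bear,[proj(M+n*t,c).round(1) for t in(-.042,-.034,0,.034,.042)])
E
```

```text
[ 248  167   67   99 3903] [282.05662311 220.0233154 ]
168 269 297 283.0
174 266 300 283.0
180 265 301 283.0
186 265 301 283.0
192 265 301 283.0
198 265 300 282.5
204 265 300 282.5
210 265 300 282.5
216 265 300 282.5
222 264 300 282.0
228 265 299 282.0
234 264 299 281.5
240 264 299 281.5
246 255 304 279.5
252 248 314 281.0
258 253 311 282.0
264 264 300 282.0
-0.027648470932052988 288.1609122221063
[0.4913125  0.34674365 0.02      ] [0.46753151 0.2940923  0.026     ] 65.69277398608195
66 [array([283.4, 256.6]), array([283.6, 248.4]), array([284.4, 212.6]), array([285.2, 175.6]), array([285.4, 166.8])]
67 [array([284.1, 256.6]), array([284.2, 248.4]), array([284.4, 212.6]), array([284.6, 175.6]), array([284.6, 166.8])]
68 [array([284.9, 256.6]), array([284.8, 248.4]), array([284.4, 212.6]), array([283.9, 175.6]), array([283.8, 166.8])]
```

```bash
cat >> h.py <<'E'
def Rtilt(bear,t):
    b=np.radians(bear);t=np.radians(t); n=np.array([np.cos(b),np.sin(b),0]); up=np.array([0,0,1.])
    x=-up*np.cos(t)-n*np.sin(t); y=np.array([np.sin(b),-np.cos(b),0]); return np.c_[x,y,np.cross(x,y)]
E
python3 - <<'E'
from h import *
R=Rtilt(65.8,40); b=np.radians(65.8); n=np.array([np.cos(b)*.99,np.sin(b)*.99,-.139])
T=np.array([.4784,.3178,.023])+n*.012-R[:,0]*.006; print(T,R.round(2))
goal(T-R[:,0]*.07,R); goal(T,R)
E
```

```text
[0.48485085 0.33215378 0.02592827] [[-0.26  0.91 -0.31]
 [-0.59 -0.41 -0.7 ]
 [-0.77  0.    0.64]]
t 3.27 rot [  1.3 -40.   -0.5] shift [ 0.1207  0.0029 -0.0425]
t 3.27 rot [  1.3 -40.   -0.5] shift [0.1744 0.0018 0.0025]
```

```bash
python3 -m handwheel '[[0.3,-10,0,0.03,0.001,-0.015,-1],[0.6,-20,-0.2,0.06,0.002,-0.035,-1],[1,-30,-0.4,0.09,0.003,-0.043,-1],[1.3,-40,-0.5,0.12,0.003,-0.043,-1],[1.3,-40,-0.5,0.12,0.003,-0.043,-1],[1.3,-40,-0.5,0.12,0.003,-0.043,-1]]' 40
python3 - <<'E'
from h import *
o=bot.get_obs(); print(o['time'],o['q'].round(1),o['ee_pos'])
p=bot.camera('wrist'); save(p,'w2'); c=cam(p,o)
R=Rtilt(65.8,40); b=np.radians(65.8); n=np.array([np.cos(b)*.99,np.sin(b)*.99,-.139])
M=np.array([.4784,.3178,.023]);print([proj(M+n*t,c).round(1) for t in(-.034,.034)])
T=M+n*.012-R[:,0]*.006; 
goal(T,R)
E
```

```text
time: 4.03
ee_pos: [0.5033, 0.3738, 0.077]
tcp_rot: [-0.2, 49.8, -114.4]
wrist_force: [0.5, -0.8, 0.1]
opening: 0.0852
4.025 [ 42.7  56.5  52.8 124.2 -14.5 161.9] [0.50333108 0.3738008  0.07704515]
[array([281.6, 272.4]), array([281.9, 209.9])]
t 4.08 rot [ 0.  -0.   0.1] shift [ 0.0706 -0.0001  0.0005]
```

View pics/w2.png

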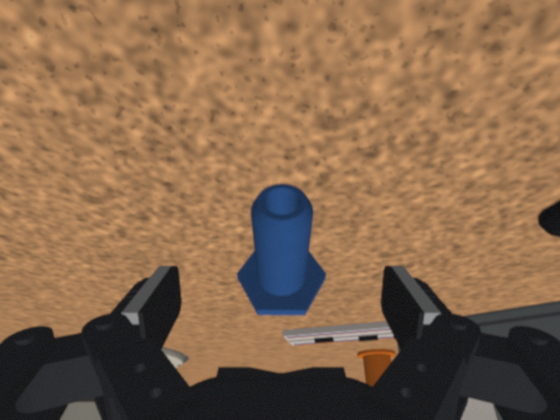

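The nose is at (282,203) and the foot at (282,280), in line with the model and centred between the fingers. I'll advance and grip.

```bash
python3 -m handwheel '[[0,0,0,0.025,0,0,-1],[0,0,0,0.05,0,0,-1],[0,0,0,0.065,0,0,-1],[0,0,0,0.07,0,0,-1],[0,0,0,0.07,0,0,-1],[0,0,0,0.07,0,0,0.3],[0,0,0,0.07,0,0,0.5],[0,0,0,0.07,0,0,1],[0,0,0,0.07,0,0,1],[0,0,0,0.07,0,0,1],[0,0,0,0.07,0,0,1],[0,0,0,0.07,0,0,1]]' 50
python3 - <<'E'
from h import *
o=bot.get_obs(); print(o['time'],o['q'].round(1),o['ee_pos'],o['wrist_force'].round(1))
R=Rtilt(65.8,-58); goal([.5,.33,.15],R)
E
```

```text
time: 5.58
ee_pos: [0.4853, 0.3327, 0.0268]
tcp_rot: [-0.0, 50.0, -114.3]
wrist_force: [2.1, 2.8, 3.0]
opening: 0.0347
5.575 [ 41.3  48.7  34.5 113.2 -15.4 160.8] [0.48525665 0.33267871 0.02677258] [2.1 2.8 3. ]
t 5.58 rot [-0.1 98.  -0. ] shift [-0.0968  0.0145  0.0764]
```

```bash
cat >> h.py <<'E'
def wrist(R,q1):
    A=Ro.from_euler('z',-q1,degrees=True).as_matrix()@R
    # A=Ry(p)Rz(q5)Rx(q6)
    return Ro.from_matrix(A).as_euler('YZX',degrees=True)
E
python3 - <<'E'
from h import *
o=bot.get_obs(); q=o['q']; print(wrist(Rt(o),q[0]),q[1]-q[2]+q[3])
for a in range(40,-61,-20):
  print(a,[wrist(Rtilt(65.8,a),q1).round(0) for q1 in (25,33,41)])
E
```

```text
[127.36547705 -15.38397627 160.82486129] 127.36547704776068
40 [array([122., -25., 147.]), array([125., -20., 154.]), array([127., -16., 161.])]
20 [array([105., -13., 141.]), array([107., -11., 149.]), array([108.,  -8., 157.])]
0 [array([ 90.,   0., 139.]), array([ 90.,   0., 147.]), array([ 90.,   0., 155.])]
-20 [array([ 75.,  13., 141.]), array([ 73.,  11., 149.]), array([ 72.,   8., 157.])]
-40 [array([ 58.,  25., 147.]), array([ 55.,  20., 154.]), array([ 53.,  16., 161.])]
-60 [array([ 37.,  34., 157.]), array([ 34.,  28., 162.]), array([ 32.,  21., 167.])]
```

```bash
python3 -m handwheel '[[0,0,0,-0.016,0,0.013,1],[0,0,0,-0.038,0,0.032,1],[0,0,0,-0.055,0,0.05,1],[0,10,0,-0.056,0,0.06,1],[0,20,0,-0.056,0,0.07,1],[0,30,0,-0.056,0,0.079,1],[0,40,0,-0.056,0,0.079,1],[0,50,0,-0.056,0,0.079,1],[0,60,0,-0.056,0,0.079,1],[0,70,0,-0.056,0,0.079,1],[0,80,0,-0.056,0,0.079,1],[0,88,0,-0.056,0,0.079,1],[0,94,0,-0.056,0,0.079,1],[0,98,0,-0.056,0,0.079,1],[0,98,0,-0.056,0,0.079,1],[0,98,0,-0.056,0,0.079,1]]' 50
python3 - <<'E'
from h import *
o=bot.get_obs(); print(o['time'],o['q'].round(1),o['ee_pos'],o['wrist_force'].round(1)); print(Rt(o).round(3))
p=bot.camera('wrist'); save(p,'w3');p=bot.camera('scene'); save(p,'s3')
E
```

```text
time: 7.58
ee_pos: [0.4753, 0.3102, 0.1211]
tcp_rot: [180.0, 32.1, 65.7]
wrist_force: [0.2, -0.2, -1.6]
opening: 0.035
7.575 [ 15.3 -28.3 -50.9  21.8  40.8 147.3] [0.47534089 0.3101997  0.1211077 ] [ 0.2 -0.2 -1.6]
[[ 0.349  0.911 -0.218]
 [ 0.772 -0.411 -0.484]
 [-0.531  0.    -0.847]]
```

View pics/w3.png

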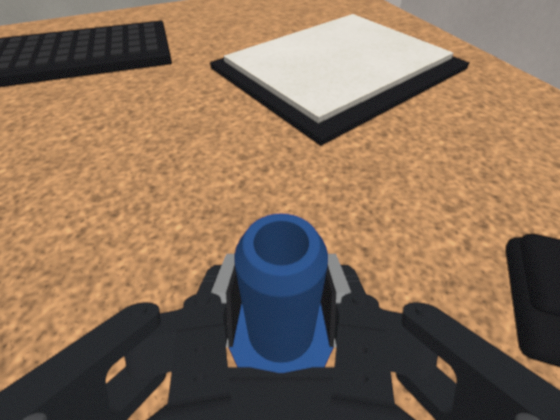

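View pics/s3.png

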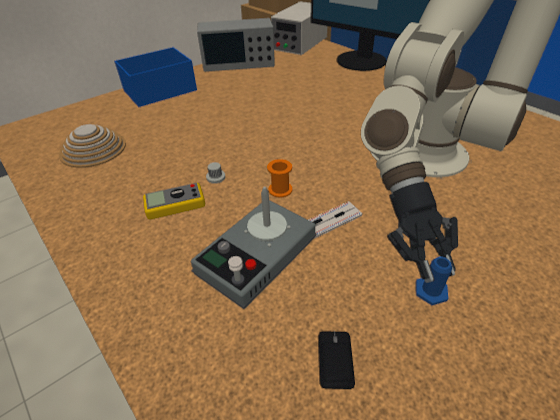

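```bash
python3 -m handwheel '[[0,0,0,0.011,0,0.017,1],[0,0,0,0.021,0,0.034,1],[0,0,0,0.028,0,0.045,1],[0,0,0,0.030,0,0.048,1],[0,0,0,0.031,0,0.0495,1],[0,0,0,0.031,0,0.0495,1]]' 50; python3 -m handwheel '[[0,0,0,0.0006,0,0.001,1],[0,0,0,0.0010,0,0.0017,1],[0,0,0,0.001,0,0.0017,1]]'
python3 -m handwheel '[[0,0,0,0.0006,0,0.001,1],[0,0,0,0.0010,0,0.0017,1],[0,0,0,0.001,0,0.0017,1]]'
```

```text
time: 8.43
ee_pos: [0.4754, 0.3104, 0.0626]
tcp_rot: [180.0, 32.0, 65.7]
wrist_force: [-0.2, 0.2, -2.2]
opening: 0.0348
time: 8.8
ee_pos: [0.4751, 0.3102, 0.06]
tcp_rot: [-180.0, 32.0, 65.7]
wrist_force: [0.2, 0.7, -2.5]
opening: 0.0346
time: 9.18
ee_pos: [0.4752, 0.3103, 0.0584]
tcp_rot: [180.0, 32.0, 65.7]
wrist_force: [-0.7, -0.6, 0.9]
opening: 0.0345
```

```bash
python3 -m handwheel '[[0,0,0,0.0003,0,0.0005,1],[0,0,0,0.0003,0,0.0005,1]]'
python3 - <<'E'
from h import *
p=bot.camera('scene'); f=p['frame'][230:330,370:490,::-1]; cv2.imwrite('pics/s4.png',cv2.resize(f,None,fx=5,fy=5,interpolation=2))
E
```

```text
time: 9.43
ee_pos: [0.4754, 0.3104, 0.0584]
tcp_rot: [180.0, 31.9, 65.7]
wrist_force: [-3.5, -2.5, 5.0]
opening: 0.035
```

View pics/s4.png

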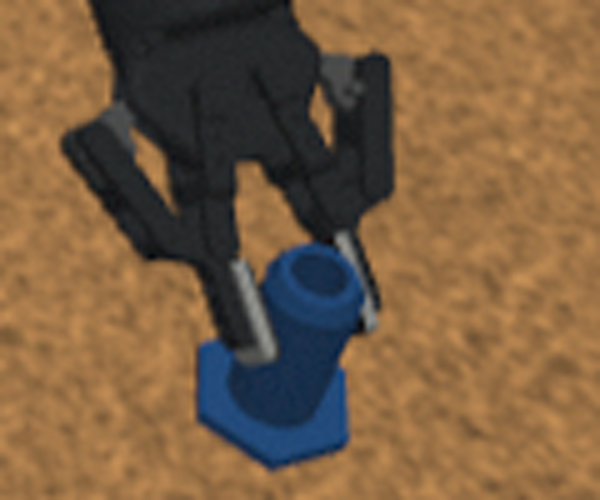

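It's standing on its foot and the force confirms contact. Release and back off along the tool axis.

```bash
python3 -m handwheel '[[0,0,0,0,0,0,0.2],[0,0,0,0,0,0,-0.1],[0,0,0,0,0,0,-0.5],[0,0,0,0,0,0,-0.8],[0,0,0,-0.01,0,0,-1],[0,0,0,-0.04,0,0,-1],[0,0,0,-0.08,0,0,-1],[0,0,0,-0.12,0,0,-1],[0,0,0,-0.14,0,0,-1],[0,0,0,-0.14,0,0,-1]]'
python3 - <<'E'
from h import *
o=bot.get_obs(); print(o['q'].round(1),o['ee_pos'])
p=bot.camera('wrist'); save(p,'w5'); c=cam(p,o)
f=p['frame'].astype(int)
for e in bot.tip_of('bushing_mid',p)[:2]:
    px=np.array(e['centre'])*[560,420]; print(e['conf'],px,onz(px,.042,c))
p=bot.camera('top'); 
for e in bot.tip_of('bushing_mid',p)[:2]:
    px=np.array(e['centre'])*[560,420]; print(e['conf'],px,onz(px,.042,cam(p)))
E
```

```text
time: 10.72
ee_pos: [0.4269, 0.2008, 0.1331]
tcp_rot: [179.9, 31.9, 65.5]
wrist_force: [-0.1, -0.6, -0.3]
opening: 0.0851
[ -0.8 -37.5 -52.3  42.3  51.  129.6] [0.42686843 0.20082767 0.13314721]
0.87 [278.712 209.916] [0.47783696 0.31796583 0.042     ]
0.69 [169.512 253.092] [0.47042801 0.31784806 0.042     ]
```

View pics/w5.png

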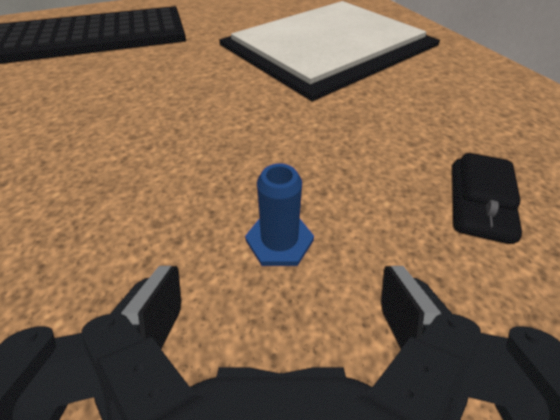

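```bash
python3 - <<'E'
from h import *
goal([0.478,0.3155,0.2],Rdown(0)); goal([0.43,0.21,0.25],Rt(bot.get_obs()))
E
```

```text
t 10.93 rot [-22.2 -57.1 -12.2] shift [ 0.0689  0.0008 -0.1247]
t 10.93 rot [0. 0. 0.] shift [-0.0558  0.0004 -0.1056]
```

```bash
python3 -m handwheel '[[0,0,0,-0.02,0,-0.04,-1],[-4,-9,-2,-0.04,0,-0.08,-1],[-7,-18,-4,-0.05,0,-0.1,-1],[-11,-28,-6,-0.04,0,-0.13,-1],[-15,-38,-8,0,0,-0.13,-1],[-18,-47,-10,0.03,0,-0.13,-1],[-22.2,-57,-12.2,0.069,0.001,-0.125,-1],[-22.2,-57,-12.2,0.069,0.001,-0.125,-1],[-22.2,-57,-12.2,0.069,0.001,-0.125,-1],[-22.2,-57,-12.2,0.069,0.001,-0.125,-1]]'
python3 - <<'E'
from h import *
o=bot.get_obs(); print(o['q'].round(1),o['ee_pos'],Rt(o).round(3)[:,0])
p=bot.camera('wrist'); save(p,'w6'); c=cam(p,o)
for e in bot.tip_of('bushing_mid',p)[:2]:
    px=np.array(e['centre'])*[560,420]; print(e['conf'],px,onz(px,.042,c))
f=p['frame'].astype(int); m=((f[:,:,2]>f[:,:,0]+25)&(f[:,:,2]>60)).astype(np.uint8)
k,l,s,cc=cv2.connectedComponentsWithStats(m); i=1+np.argmax(s[1:,4]); print(s[i],cc[i])
for z in(0,.084): print(proj([.478,.3155,z],c))
E
```

```text
time: 12.18
ee_pos: [0.4785, 0.3146, 0.2033]
tcp_rot: [132.1, 89.6, 42.0]
wrist_force: [-0.5, -0.8, 0.8]
opening: 0.0854
[3.330e+01 7.000e+00 7.100e+00 8.970e+01 1.000e-01 1.234e+02] [0.47847357 0.31460599 0.20329934] [ 0.005  0.004 -1.   ]
0.71 [279.384 196.308] [0.47819553 0.31638869 0.042     ]
[ 249  155   61   73 3247] [279.10779181 190.91684632]
[279.11208761 187.11862314]
[279.22172889 210.7477916 ]
```

View pics/w6.png

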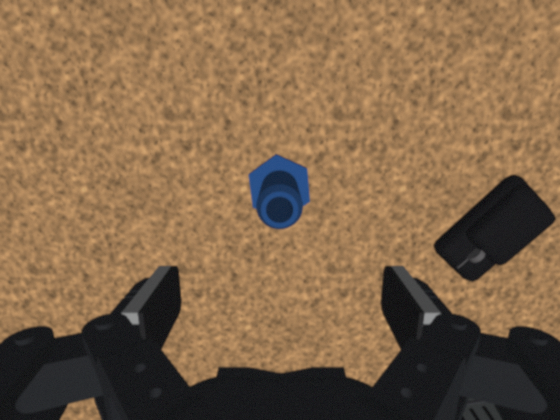

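```bash
python3 - <<'E'
from h import *
goal([0.478,0.317,0.065],Rdown(0))
E
```

```text
t 12.28 rot [-0.1 -0.3 -0.3] shift [ 0.1386 -0.0013 -0.0021]
```

```bash
python3 -m handwheel '[[0,-0.3,-0.3,0.04,-0.001,-0.002,-1],[0,-0.3,-0.3,0.08,-0.001,-0.002,-1],[0,-0.3,-0.3,0.115,-0.001,-0.002,-1],[0,-0.3,-0.3,0.135,-0.001,-0.002,-1],[0,-0.3,-0.3,0.1385,-0.001,-0.002,-1],[0,-0.3,-0.3,0.1385,-0.001,-0.002,-0.3],[0,-0.3,-0.3,0.1385,-0.001,-0.002,0.2],[0,-0.3,-0.3,0.1385,-0.001,-0.002,1],[0,-0.3,-0.3,0.1385,-0.001,-0.002,1],[0,-0.3,-0.3,0.1385,-0.001,-0.002,1],[0,-0.3,-0.3,0.1385,-0.001,-0.002,1]]' 50
python3 - <<'E'
from h import *
o=bot.get_obs(); print(o['q'].round(1),o['ee_pos'],Rt(o).round(3)[:,0])
p=bot.camera('wrist'); save(p,'w7')
goal([0.40,0.2,0.28],Rdown(0))
goal([0.60,-0.017,0.28],Rdown(0))
E
```

```text
time: 13.65
ee_pos: [0.4781, 0.3177, 0.0639]
tcp_rot: [-39.3, 89.8, -129.3]
wrist_force: [-1.0, -1.3, 5.8]
opening: 0.0356
[ 3.360e+01  8.900e+00 -6.200e+00  7.500e+01 -1.000e-01  1.236e+02] [0.47812824 0.31774017 0.06390584] [-0.002 -0.003 -1.   ]
t 13.7 rot [0.  0.2 0.1] shift [-0.2156 -0.0786  0.1183]
t 13.7 rot [0.  0.2 0.1] shift [-0.2154  0.1214  0.3354]
```

View pics/w7.png

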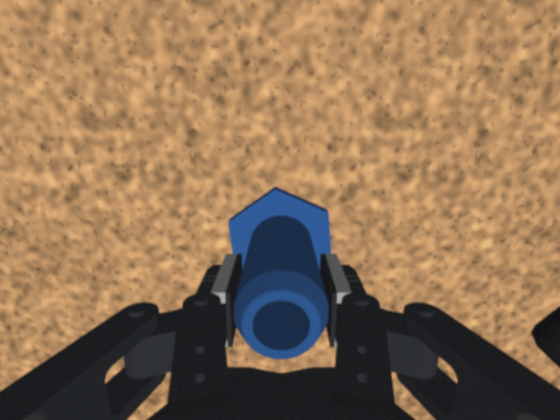

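```bash
python3 -m handwheel '[[0,0,0,-0.02,0,0,1],[0,0.1,0,-0.06,0,0,1],[0,0.2,0.1,-0.11,0,0.01,1],[0,0.2,0.1,-0.16,0.01,0.035,1],[0,0.2,0.1,-0.2,0.025,0.075,1],[0,0.2,0.1,-0.22,0.04,0.12,1],[0,0.2,0.1,-0.226,0.055,0.17,1],[0,0.2,0.1,-0.226,0.07,0.22,1],[0,0.2,0.1,-0.226,0.085,0.27,1],[0,0.2,0.1,-0.226,0.1,0.32,1],[0,0.2,0.1,-0.226,0.112,0.365,1],[0,0.2,0.1,-0.226,0.12,0.395,1],[0,0.2,0.1,-0.226,0.122,0.405,1],[0,0.2,0.1,-0.226,0.122,0.405,1],[0,0.2,0.1,-0.226,0.122,0.405,1]]'
python3 - <<'E'
from h import *
o=bot.get_obs(); print(o['q'].round(1),o['ee_pos'],Rt(o).round(3)[:,0])
p=bot.camera('wrist'); save(p,'w8'); c=cam(p,o)
for k,z in (('spindle_tip',.18),('winder_seat',.076)):
  for e in bot.tip_of(k,p)[:2]:
    px=np.array(e['centre'])*[560,420]; print(k,e['conf'],px,onz(px,z,c))
E
```

```text
time: 15.58
ee_pos: [0.6004, -0.0857, 0.2898]
tcp_rot: [-89.8, 89.9, -179.7]
wrist_force: [-0.2, -0.5, -2.8]
opening: 0.0351
[ -8.1  14.4  25.3 101.   -0.   81.8] [ 0.60040733 -0.08573268  0.28975638] [-0.002 -0.    -1.   ]
spindle_tip 0.86 [284.312 119.616] [ 0.60253869 -0.01947026  0.18      ]
spindle_tip 0.52 [278.88  272.706] [ 0.59894548 -0.13137709  0.18      ]
winder_seat 0.85 [287.    116.382] [ 0.60604279 -0.01879328  0.076     ]
```

View pics/w8.png

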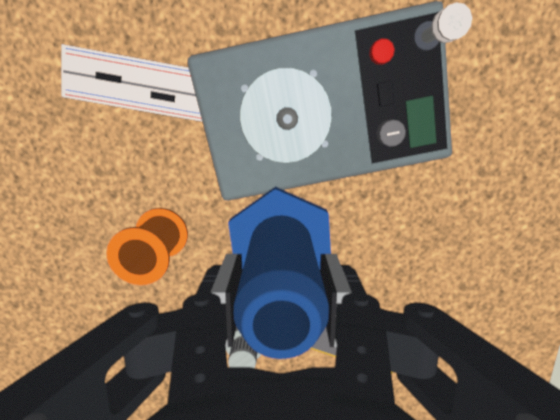

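```bash
python3 - <<'E'
from h import *
o=bot.get_obs(); p=bot.camera('wrist'); c=cam(p,o); f=p['frame']
cv2.imwrite('pics/w8z.png',cv2.resize(f[60:170,230:345,::-1],None,fx=5,fy=5,interpolation=2))
m=((f.min(2)>135)).astype(np.uint8); m[:, :235]=0;m[:,340:]=0; m[170:]=0
k,l,s,cc=cv2.connectedComponentsWithStats(m); i=1+np.argmax(s[1:,4]); print(s[i])
cn,_=cv2.findContours((l==i).astype(np.uint8),cv2.RETR_EXTERNAL,cv2.CHAIN_APPROX_NONE); e=cv2.fitEllipse(max(cn,key=len)); print(e)
print('plate',onz(e[0],.076,c)); print('tip',onz((287,118.5),.18,c))
nose=onz((281.3,324),o['ee_pos'][2]+.020,c); print('nose',nose,nose-o['ee_pos'])
for q in [(.6045,-.0175)]: print(proj([*q,.18],c),proj([*q,.076],c))
E
```

```text
[ 239   67   93   96 6893]
((285.21478271484375, 114.44974517822266), (94.0516586303711, 97.7367935180664), 4.910412311553955)
plate [ 0.60441428 -0.01707462  0.076     ]
tip [ 0.60438189 -0.01879166  0.18      ]
nose [ 0.6006657  -0.08621989  0.30986483] [ 0.0002076  -0.00046921  0.02      ]
[287.19202776 116.48340279] [285.30183406 114.9116476 ]
```

View pics/w8z.png

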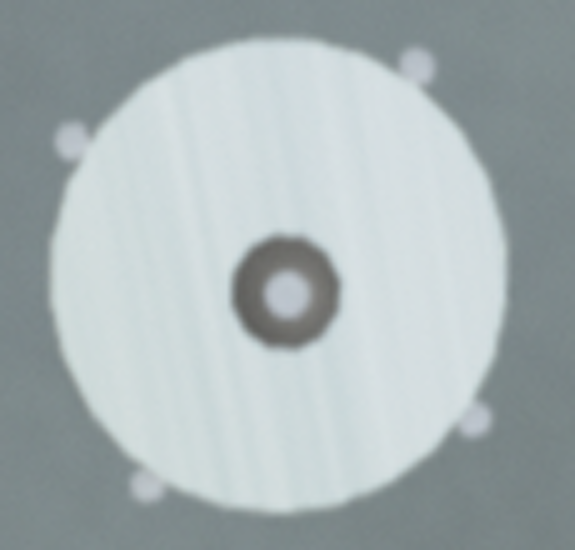

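Tip at (287,118) and plate centre at (285.5,115) agree on an axis at about (0.6045,-0.018). Move over it.

```bash
python3 - <<'E'
from h import *
goal([0.6044,-0.0178,0.262],Rdown(0))
E
```

```text
t 15.78 rot [0.1 0.  0.1] shift [ 0.0278  0.0041 -0.0681]
```

```bash
python3 -m handwheel '[[0.1,0,0.1,0,0.002,-0.02,1],[0.1,0,0.1,0,0.004,-0.05,1],[0.1,0,0.1,0,0.004,-0.068,1],[0.1,0,0.1,0.01,0.004,-0.068,1],[0.1,0,0.1,0.022,0.004,-0.068,1],[0.1,0,0.1,0.028,0.004,-0.068,1],[0.1,0,0.1,0.028,0.004,-0.068,1]]'
python3 - <<'E'
from h import *
o=bot.get_obs(); print(o['time'],o['ee_pos'])
p=bot.camera('wrist'); save(p,'w9'); 
p=bot.camera('scene'); save(p,'s9'); cv2.imwrite('pics/s9.png',cv2.resize(p['frame'][120:270,190:340,::-1],None,fx=4,fy=4,interpolation=2))
E
```

```text
time: 16.65
ee_pos: [0.6041, -0.0193, 0.2608]
tcp_rot: [-80.9, 89.9, -171.1]
wrist_force: [-0.4, 0.1, -3.0]
opening: 0.0349
16.65 [ 0.60413767 -0.0193283   0.26075796]
```

View pics/w9.png

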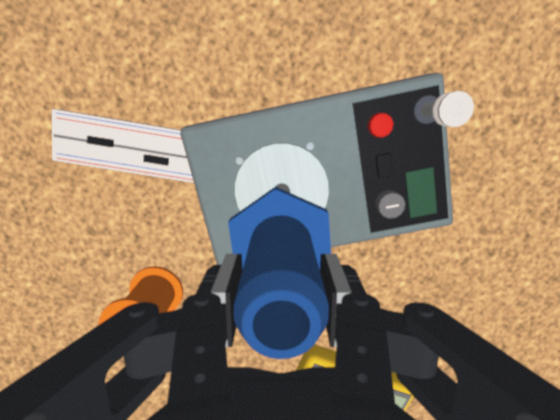

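View pics/s9.png

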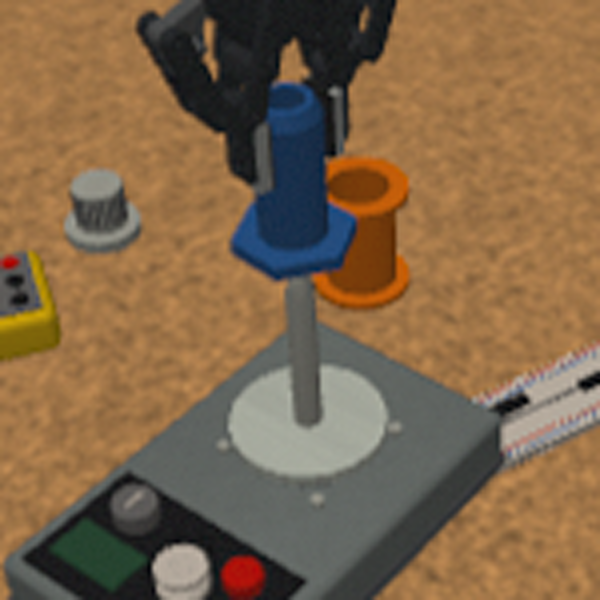

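```bash
python3 - <<'E'
from h import *
for i in range(5):
    print(bot.get_obs()['ee_pos'].round(4)); p=bot.camera('wrist')
o=bot.get_obs(); c=cam(p,o)
print(proj([.6046,-.0182,.076],c))
cv2.imwrite('pics/w9z.png',cv2.resize(p['frame'][140:225,230:335,::-1],None,fx=6,fy=6,interpolation=2))
goal([.6044,-.0178,.244],Rdown(0))
E
```

```text
[ 0.6045 -0.0192  0.2617]
[ 0.6046 -0.0191  0.2619]
[ 0.6046 -0.019   0.262 ]
[ 0.6046 -0.0189  0.262 ]
[ 0.6046 -0.0189  0.2619]
[280.52213591 190.42179459]
t 17.0 rot [-0.1  0.  -0. ] shift [ 0.0179 -0.0002 -0.001 ]
```

View pics/w9z.png

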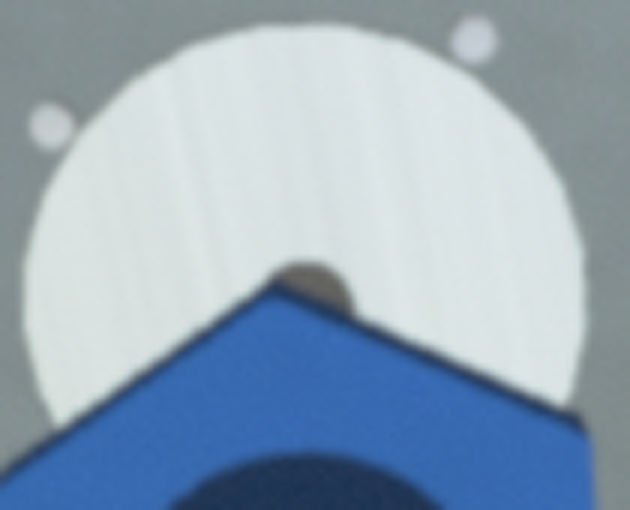

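```bash
python3 -m handwheel '[[0,0,0,0.004,0,-0.001,1],[0,0,0,0.011,0,-0.001,1],[0,0,0,0.018,0,-0.001,1],[0,0,0,0.025,0,-0.001,1],[0,0,0,0.03,0,-0.001,1],[0,0,0,0.03,0,-0.001,1],[0,0,0,0.03,0,-0.001,1],[0,0,0,0.03,0,-0.001,1]]'; python3 -c "
from h import *
o=bot.get_obs();print(o['ee_pos'],o['torque'],o['wrist_force'])"
```

```text
time: 18.0
ee_pos: [0.6046, -0.0178, 0.2319]
tcp_rot: [40.9, 90.0, -49.2]
wrist_force: [0.4, 0.5, -2.5]
opening: 0.0351
[ 0.60458083 -0.01775303  0.23189433] [ 0.00101759 -0.00982935  0.03224715] [ 0.4047856   0.50376156 -2.47416948]
```

```bash
python3 -m handwheel '[[0,0,0,0.006,0,0,1],[0,0,0,0.015,0,0,1],[0,0,0,0.025,0,0,1],[0,0,0,0.035,0,0,1],[0,0,0,0.045,0,0,1],[0,0,0,0.055,0,0,1],[0,0,0,0.06,0,0,1],[0,0,0,0.06,0,0,1]]'
python3 -m handwheel '[[0,0,0,0.008,0,0,1],[0,0,0,0.016,0,0,1],[0,0,0,0.022,0,0,1],[0,0,0,0.026,0,0,1],[0,0,0,0.028,0,0,1],[0,0,0,0.028,0,0,1],[0,0,0,0.028,0,0,1]]'
```

```text
time: 19.0
ee_pos: [0.6043, -0.0178, 0.1712]
tcp_rot: [-74.6, 89.9, -164.7]
wrist_force: [-0.2, -0.1, -1.7]
opening: 0.0348
time: 19.88
ee_pos: [0.6046, -0.0178, 0.1438]
tcp_rot: [25.1, 90.0, -65.0]
wrist_force: [-0.1, -0.4, -2.3]
opening: 0.0355
```

```bash
python3 -m handwheel '[[0,0,0,0.001,0,0,1],[0,0,0,0.002,0,0,1],[0,0,0,0.003,0,0,1],[0,0,0,0.003,0,0,1]]'; python3 -m handwheel '[[0,0,0,0.0005,0,0,1],[0,0,0,0.001,0,0,1],[0,0,0,0.001,0,0,1]]'
```

```text
time: 20.38
ee_pos: [0.6044, -0.0178, 0.1404]
tcp_rot: [-63.3, 90.0, -153.4]
wrist_force: [0.2, -0.0, -2.2]
opening: 0.0353
time: 20.75
ee_pos: [0.6045, -0.0177, 0.1399]
tcp_rot: [9.3, 90.0, -80.8]
wrist_force: [-1.8, 1.1, 1.1]
opening: 0.0352
```

Contact matched the expected height (0.140). Release, rise, and go to the spool.

```bash
python3 -m handwheel '[[0,0,0,0,0,0,0.2],[0,0,0,0,0,0,-0.2],[0,0,0,0,0,0,-1],[0,0,0,0,0,0,-1],[0,0,0,0,0,0,-1],[0,0,0,-0.02,0,0,-1],[0,0,0,-0.06,0,0,-1],[0,0,0,-0.1,0,0,-1],[0,0,0,-0.11,-0.03,0.03,-1],[0,0,0,-0.11,-0.075,0.07,-1],[0,0,0,-0.11,-0.12,0.11,-1],[0,0,0,-0.1,-0.157,0.148,-1],[0,0,0,-0.1,-0.157,0.148,-1],[0,0,0,-0.1,-0.157,0.148,-1]]'
python3 - <<'E'
from h import *
p=bot.camera('top');o=bot.get_obs(); print(o['time'],o['q'].round(1),o['ee_pos'])
p=bot.camera('wrist'); save(p,'w10'); c=cam(p,o)
for e in bot.tip_of('spool_mid',p)[:2]:
    px=np.array(e['centre'])*[560,420]; print(e['conf'],px,onz(px,.04,c))
for z in (0,.04,.08): print(proj([.447,-.166,z],c))
E
```

```text
time: 22.5
ee_pos: [0.4474, -0.1655, 0.2399]
tcp_rot: [53.6, 90.0, -36.6]
wrist_force: [-0.4, -0.4, -0.0]
opening: 0.0852
22.55 [-20.2  -5.2  -1.2  93.9  -0.   69.8] [ 0.44777332 -0.16516411  0.23987075]
0.66 [279.72  185.514] [ 0.44700216 -0.16284544  0.04      ]
[279.78677487 180.64854507]
[279.72286829 188.68920539]
[279.64218243 198.8410156 ]
```

View pics/w10.png

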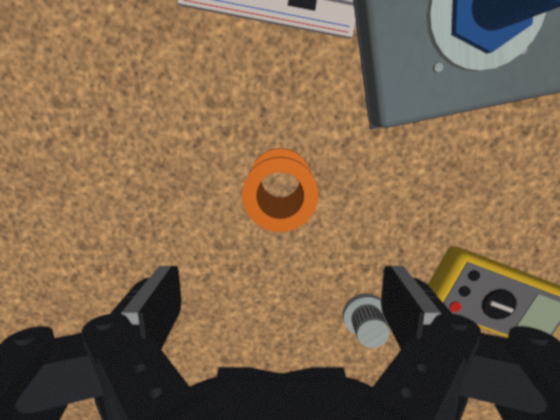

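```bash
python3 - <<'E'
from h import *
o=bot.get_obs(); p=bot.camera('wrist'); c=cam(p,o); f=p['frame'].astype(int)
m=((f[:,:,0]>190)&(f[:,:,0]-f[:,:,2]>130)&(f[:,:,1]<135)).astype(np.uint8); m[260:]=0
ys,xs=np.where(m); print(xs.min(),xs.max(),ys.min(),ys.max())
# lower arc of outer rim fit
cn,_=cv2.findContours(m,cv2.RETR_EXTERNAL,cv2.CHAIN_APPROX_NONE); q=max(cn,key=len)[:,0,:]
q=q[q[:,1]>185]
A=np.c_[2*q,np.ones(len(q))]; s=np.linalg.lstsq(A,(q**2).sum(1),rcond=None)[0]; r=np.sqrt(s[2]+s[0]**2+s[1]**2); print(s[:2],r)
X=onz(s[:2],.08,c); print(X, r*(o['ee_pos'][2]+.124-.08)/340)
goal([X[0],X[1],.076],Rdown(0))
E
```

```text
243 317 150 231
[279.78666451 194.09155266] 37.0901903681741
[ 0.44725042 -0.16140758  0.08      ] 0.03094651873223992
t 22.7 rot [-0.  0.  0.] shift [ 0.1636 -0.0006 -0.0034]
```

```bash
python3 -m handwheel '[[0,0,0,0.03,0,-0.003,-1],[0,0,0,0.08,-0.0005,-0.003,-1],[0,0,0,0.12,-0.0005,-0.003,-1],[0,0,0,0.15,-0.0005,-0.003,-1],[0,0,0,0.165,-0.0005,-0.003,-1],[0,0,0,0.17,-0.0005,-0.003,-1],[0,0,0,0.17,-0.0005,-0.003,-0.8],[0,0,0,0.17,-0.0005,-0.003,-0.5],[0,0,0,0.17,-0.0005,-0.003,-0.3],[0,0,0,0.17,-0.0005,-0.003,0],[0,0,0,0.17,-0.0005,-0.003,0],[0,0,0,0.17,-0.0005,-0.003,0]]' 40
python3 - <<'E'
from h import *
p=bot.camera('scene'); cv2.imwrite('pics/s11.png',cv2.resize(p['frame'][110:230,210:360,::-1],None,fx=4,fy=4,interpolation=2))
p=bot.camera('wrist'); save(p,'w11'); o=bot.get_obs(); print(o['ee_pos'],o['wrist_force'])
E
```

```text
time: 24.2
ee_pos: [0.4474, -0.1628, 0.0714]
tcp_rot: [63.0, 89.9, -27.1]
wrist_force: [-1.6, 1.3, 4.9]
opening: 0.0646
[ 0.44740627 -0.1627927   0.07141049] [-1.75039225  0.15749424  5.49781183]
```

View pics/s11.png

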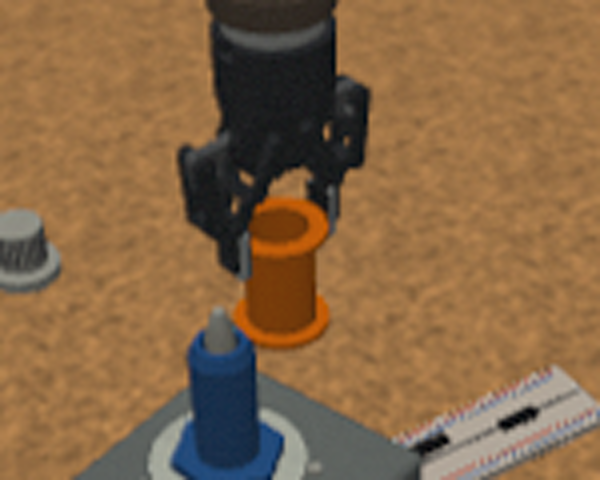

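View pics/w11.png

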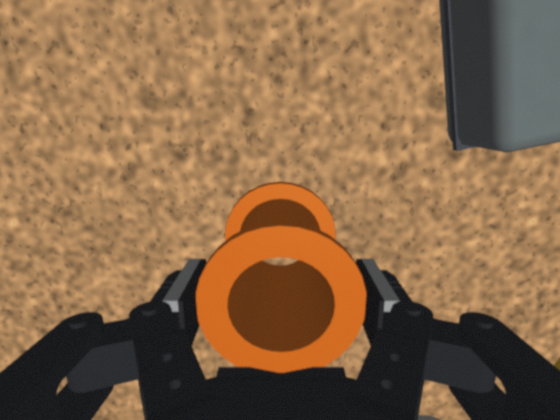

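```bash
python3 - <<'E'
from h import *
o=bot.get_obs(); p=bot.camera('wrist'); c=cam(p,o)
f=p['frame'].astype(int); m=((f[:,:,0]>150)&(f[:,:,0]-f[:,:,2]>110)&(f[:,:,1]<135)).astype(np.uint8); m[:262]=0
# bore ellipse: dark brown + floor inside ring
b=np.zeros_like(m); 
cn,h=cv2.findContours(m[230:375],cv2.RETR_CCOMP,cv2.CHAIN_APPROX_NONE)
X=onz((281,305),.0800,c); print(X,X-o['ee_pos'])
for dy in(-.002,0,.002): 
  Y=o['ee_pos']+[0,dy,0]; th=np.linspace(0,2*np.pi,60); P=np.array([proj([Y[0]+.0205*np.cos(a),Y[1]+.0205*np.sin(a),.08],c) for a in th]); print(dy,P.min(0),P.max(0))
  P=np.array([proj([Y[0]+.033*np.cos(a),Y[1]+.033*np.sin(a),.08],c) for a in th]); print('  flange',P.min(0),P.max(0))
cv2.imwrite('pics/w11z.png',cv2.resize(p['frame'][210:385,190:375,::-1],None,fx=3,fy=3,interpolation=2))
E
```

```text
[ 0.44747253 -0.16274363  0.08      ] [6.62607650e-05 4.90708386e-05 8.58950547e-03]
-0.002 [227.64714904 260.92973335] [333.92892837 354.36407931]
  flange [195.07592877 228.95403295] [366.43211885 379.81971169]
0 [227.41370099 255.93173519] [334.1508708  350.16906376]
  flange [194.70209563 223.66497694] [366.79575945 375.83120295]
0.002 [227.17824078 250.88879488] [334.37472034 345.93950881]
  flange [194.32503495 218.3269867 ] [367.16254777 371.81067835]
```

View pics/w11z.png

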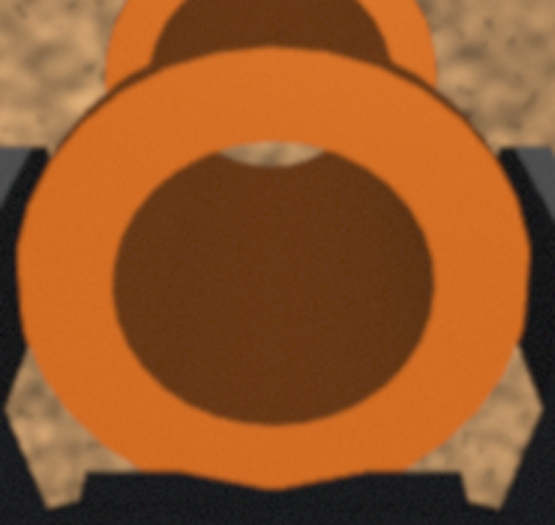

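Gripped and centred: bore spans rows 257–352, as the model predicts. Lift and go over the bushing.

```bash
python3 -m handwheel '[[0,0,0,-0.02,0,0,0],[0,0,0,-0.06,0,0,0],[0,0,0,-0.11,0,0,0],[0,0,0,-0.16,0,0,0],[0,0,0,-0.19,0.01,-0.01,0],[0,0,0,-0.204,0.035,-0.03,0],[0,0,0,-0.204,0.07,-0.065,0],[0,0,0,-0.204,0.105,-0.097,0],[0,0,0,-0.204,0.135,-0.125,0],[0,0,0,-0.204,0.15,-0.138,0],[0,0,0,-0.204,0.157,-0.145,0],[0,0,0,-0.204,0.157,-0.145,0],[0,0,0,-0.204,0.157,-0.145,0],[0,0,0,-0.204,0.157,-0.145,0]]'
python3 - <<'E'
from h import *
p=bot.camera('scene'); cv2.imwrite('pics/s12.png',cv2.resize(p['frame'][100:250,190:340,::-1],None,fx=4,fy=4,interpolation=2))
p=bot.camera('wrist'); save(p,'w12'); o=bot.get_obs(); print(o['q'].round(1))
goal([.6047,-.0177,.155],Rdown(0))
E
```

```text
time: 26.1
ee_pos: [0.6036, -0.0184, 0.274]
tcp_rot: [33.9, 90.0, -56.3]
wrist_force: [-0.2, 0.7, -1.7]
opening: 0.0646
[-1.7 13.3 22.2 98.8 -0.  88.4]
t 26.2 rot [-0.1  0.  -0. ] shift [ 0.1189  0.001  -0.0005]
```

View pics/s12.png

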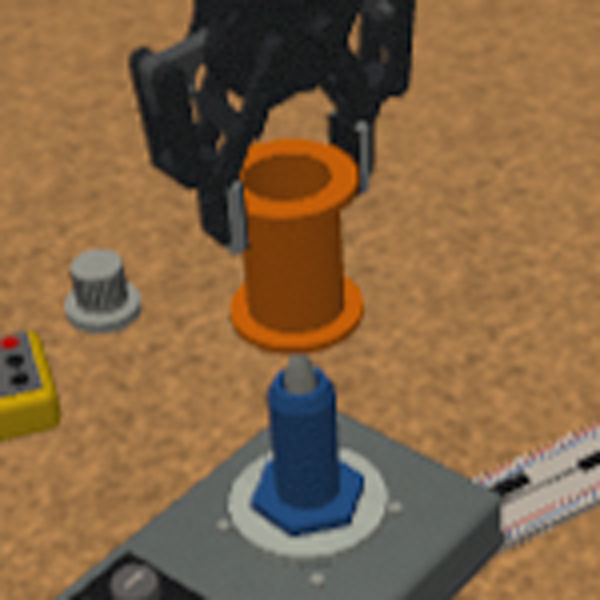

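View pics/w12.png

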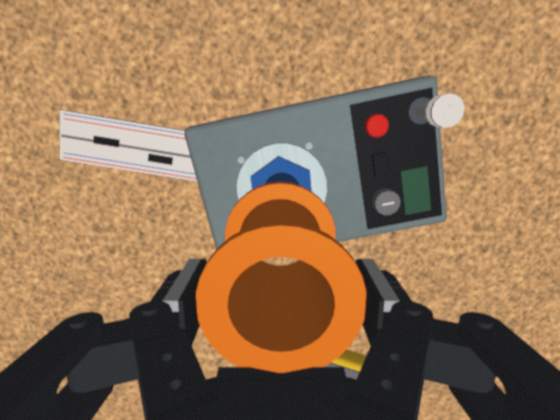

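```bash
python3 -m handwheel '[[0,0,0,0.005,0.001,-0.0005,0],[0,0,0,0.015,0.001,-0.0005,0],[0,0,0,0.027,0.001,-0.0005,0],[0,0,0,0.039,0.001,-0.0005,0],[0,0,0,0.048,0.001,-0.0005,0],[0,0,0,0.055,0.001,-0.0005,0],[0,0,0,0.055,0.001,-0.0005,0],[0,0,0,0.055,0.001,-0.0005,0]]'
python3 -m handwheel '[[0,0,0,0.005,0,0,0],[0,0,0,0.014,0,0,0],[0,0,0,0.024,0,0,0],[0,0,0,0.034,0,0,0],[0,0,0,0.044,0,0,0],[0,0,0,0.052,0,0,0],[0,0,0,0.057,0,0,0],[0,0,0,0.059,0,0,0],[0,0,0,0.059,0,0,0],[0,0,0,0.059,0,0,0]]'
```

```text
time: 27.2
ee_pos: [0.6051, -0.0173, 0.219]
tcp_rot: [48.2, 90.0, -41.9]
wrist_force: [-0.7, 1.0, -0.6]
opening: 0.0648
time: 28.45
ee_pos: [0.6051, -0.0173, 0.1599]
tcp_rot: [48.2, 90.0, -41.9]
wrist_force: [0.2, 0.6, -1.1]
opening: 0.0649
```

```bash
python3 -m handwheel '[[0,0,0,0.001,0,0,0],[0,0,0,0.002,0,0,0],[0,0,0,0.003,0,0,0],[0,0,0,0.003,0,0,0]]'; python3 -m handwheel '[[0,0,0,0.0005,0,0,0],[0,0,0,0.001,0,0,0],[0,0,0,0.001,0,0,0]]'; python3 -m handwheel '[[0,0,0,0.0005,0,0,0],[0,0,0,0.001,0,0,0],[0,0,0,0.001,0,0,0]]'
```

```text
time: 28.95
ee_pos: [0.6049, -0.0173, 0.1565]
tcp_rot: [-59.9, 90.0, -150.0]
wrist_force: [0.5, 0.4, 0.6]
opening: 0.0646
time: 29.32
ee_pos: [0.6049, -0.0173, 0.1556]
tcp_rot: [-54.9, 90.0, -145.0]
wrist_force: [0.4, -0.7, -1.0]
opening: 0.0646
time: 29.7
ee_pos: [0.605, -0.0173, 0.1555]
tcp_rot: [67.5, 90.0, -22.6]
wrist_force: [-1.7, -0.4, 6.2]
opening: 0.065
```

Contact at 0.1555, where it was expected. Release, rise, move to the cap with the jaws turned 60° to keep clear of the meter.

```bash
python3 -m handwheel '[[0,0,0,0,0,0,-0.4],[0,0,0,0,0,0,-0.7],[0,0,0,0,0,0,-1],[0,0,0,0,0,0,-1],[0,0,0,-0.015,0,0,-1],[0,0,0,-0.05,0,0,-1],[0,0,0,-0.09,0,0,-1],[0,0,0,-0.1,0,0.02,-1],[-10,0,0,-0.1,-0.01,0.07,-1],[-20,0,0,-0.1,-0.02,0.12,-1],[-30,0,0,-0.09,-0.03,0.17,-1],[-40,0,0,-0.08,-0.04,0.22,-1],[-50,0,0,-0.075,-0.05,0.27,-1],[-60,0,0,-0.07,-0.055,0.305,-1],[-60,0,0,-0.065,-0.055,0.313,-1],[-60,0,0,-0.065,-0.055,0.313,-1],[-60,0,0,-0.065,-0.055,0.313,-1]]'
python3 - <<'E'
from h import *
p=bot.camera('scene'); cv2.imwrite('pics/s13.png',cv2.resize(p['frame'][100:250,190:340,::-1],None,fx=4,fy=4,interpolation=2))
o=bot.get_obs(); p=bot.camera('wrist'); save(p,'w13'); print(o['q'].round(1),o['ee_pos']);c=cam(p,o)
for e in bot.tip_of('cap_mid',p)[:2]:
    px=np.array(e['centre'])*[560,420]; print(e['conf'],px,onz(px,.021,c))
for z in (0,.021,.042): print(proj([.551,-.334,z],c))
E
```

```text
time: 31.82
ee_pos: [0.5497, -0.3293, 0.2199]
tcp_rot: [-128.2, 90.0, -158.3]
wrist_force: [0.3, 0.3, -0.5]
opening: 0.0856
[-30.9  17.3  21.   93.7  -0.   -0.8] [ 0.54980794 -0.32915095  0.2201198 ]
0.7 [279.328 186.816] [ 0.54881072 -0.3293564   0.021     ]
[276.5940523  186.47609589]
[276.33119388 191.0598946 ]
[276.03422201 196.2385732 ]
```

View pics/s13.png

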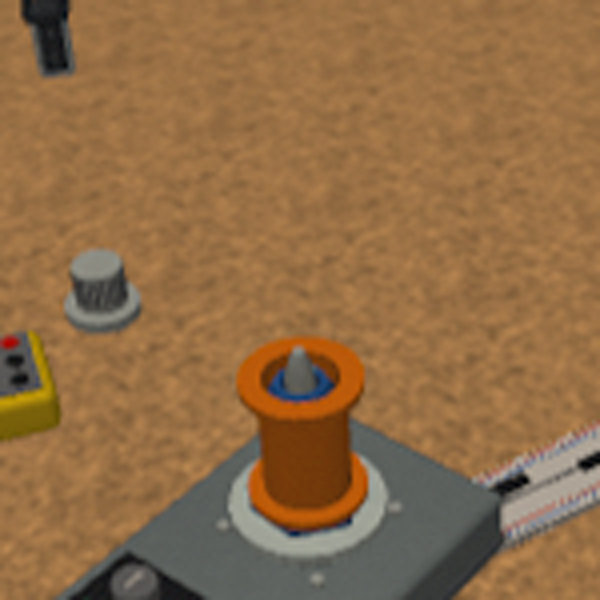

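View pics/w13.png

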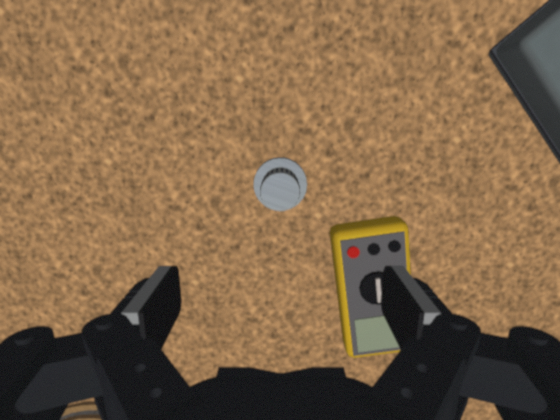

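```bash
python3 - <<'E'
from h import *
o=bot.get_obs(); p=bot.camera('wrist'); c=cam(p,o)
cv2.imwrite('pics/w13z.png',cv2.resize(p['frame'][145:225,240:320,::-1],None,fx=7,fy=7,interpolation=2))
f=p['frame'].astype(int); m=((f[:,:,0]-f[:,:,2])<15).astype(np.uint8); m[:140]=0;m[230:]=0;m[:,:235]=0;m[:,325:]=0
ys,xs=np.where(m); print(xs.min(),xs.max(),ys.min(),ys.max())
cn,_=cv2.findContours(m,cv2.RETR_EXTERNAL,cv2.CHAIN_APPROX_NONE); e=cv2.fitEllipse(max(cn,key=len)); print(e)
print(onz(e[0],.009,c), onz((280,184),.009,c), onz((281,190),.042,c))
X=onz(e[0],.009,c)
for z,r in((.01,.027),(.0,.027),(.042,.018)):
  P=np.array([proj([X[0]+r*np.cos(a),X[1]+r*np.sin(a),z],c) for a in np.linspace(0,6.28,90)]);print(z,P.min(0),P.max(0))
E
```

```text
254 306 158 210
((279.8719482421875, 183.5251922607422), (51.612327575683594, 51.85099411010742), 63.883880615234375)
[ 0.54840792 -0.32867642  0.009     ] [ 0.54889242 -0.32880825  0.009     ] [ 0.54822026 -0.32726607  0.042     ]
0.01 [252.88631894 156.64301834] [306.85240212 209.63323457]
0.0 [253.65722307 155.3682492 ] [306.14097484 206.98795494]
0.042 [259.98931859 171.31839356] [299.53548848 209.91090802]
```

View pics/w13z.png

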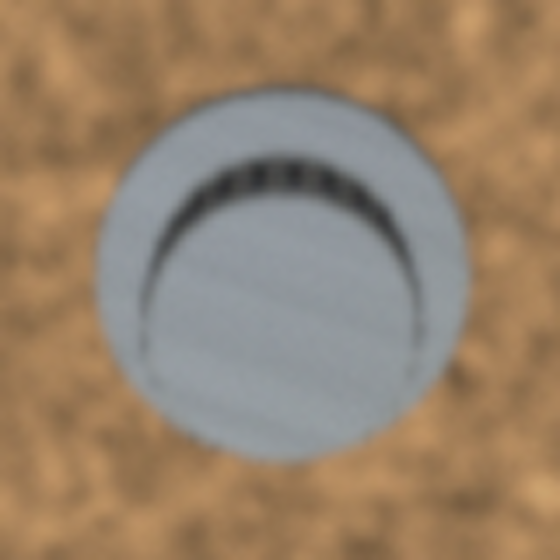

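```bash
python3 - <<'E'
from h import *
goal([.549,-.329,.033],Rdown(60))
E
```

```text
t 32.02 rot [-0.1  0.   0. ] shift [ 0.1871 -0.     -0.0009]
```

```bash
python3 -m handwheel '[[0,0,0,0.03,0,-0.001,-1],[0,0,0,0.08,0,-0.001,-1],[0,0,0,0.13,0,-0.001,-1],[0,0,0,0.165,0,-0.001,-1],[0,0,0,0.182,0,-0.001,-1],[0,0,0,0.187,0,-0.001,-1],[0,0,0,0.187,0,-0.001,-0.5],[0,0,0,0.187,0,-0.001,0],[0,0,0,0.187,0,-0.001,0.5],[0,0,0,0.187,0,-0.001,1],[0,0,0,0.187,0,-0.001,1],[0,0,0,0.187,0,-0.001,1],[0,0,0,0.187,0,-0.001,1]]' 50
python3 - <<'E'
from h import *
bot.camera('top'); o=bot.get_obs(); p=bot.camera('wrist'); save(p,'w14'); print(o['ee_pos'],o['wrist_force']);c=cam(p,o)
for d in ((0,0),(.002*np.cos(np.pi/6),-.001)):
  X=o['ee_pos'][:2]+d
  for z,r in((.01,.027),(.042,.018)):
    P=np.array([proj([X[0]+r*np.cos(a),X[1]+r*np.sin(a),z],c) for a in np.linspace(0,6.28,90)]);print(z,P.min(0),P.max(0))
E
```

```text
time: 33.65
ee_pos: [0.5492, -0.33, 0.0341]
tcp_rot: [-3.3, 89.9, -33.4]
wrist_force: [-1.1, 0.6, 6.1]
opening: 0.0348
[ 0.54919183 -0.32999985  0.03412863] [0.79233511 0.57051854 5.55367388]
0.01 [222.39517126 212.43470149] [335.80873903 316.11288764]
0.042 [232.04108137 260.44950765] [325.33451052 342.86875807]
0.01 [222.60104301 216.63720999] [335.62241099 319.59863218]
0.042 [232.25375826 265.37409826] [325.14942881 347.09152737]
```

View pics/w14.png

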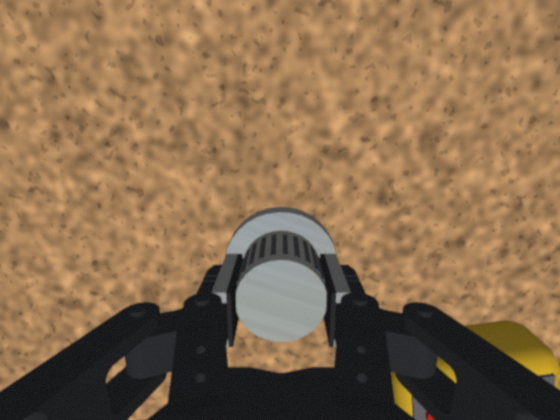

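```bash
python3 -m handwheel '[[0,0,0,-0.02,0,0,1],[0,0,0,-0.06,0,0,1],[0,0,0,-0.11,0,0,1],[0,0,0,-0.16,0.01,-0.003,1],[0,0,0,-0.2,0.04,-0.014,1],[0,0,0,-0.22,0.085,-0.03,1],[0,0,0,-0.22,0.13,-0.047,1],[0,0,0,-0.22,0.175,-0.063,1],[0,0,0,-0.22,0.22,-0.079,1],[0,0,0,-0.22,0.26,-0.094,1],[0,0,0,-0.22,0.285,-0.103,1],[0,0,0,-0.22,0.298,-0.1075,1],[0,0,0,-0.22,0.298,-0.1075,1],[0,0,0,-0.22,0.298,-0.1075,1],[0,0,0,-0.22,0.298,-0.1075,1]]'
python3 - <<'E'
from h import *
p=bot.camera('scene'); cv2.imwrite('pics/s15.png',cv2.resize(p['frame'][100:250,190:340,::-1],None,fx=4,fy=4,interpolation=2))
p=bot.camera('wrist'); save(p,'w15'); o=bot.get_obs(); print(o['ee_pos'],o['q'].round(1),proj([.6047,-.0182,.164],cam(p,o)))
goal([.605,-.0182,.2],Rdown(60))
E
```

```text
time: 35.62
ee_pos: [0.6049, -0.019, 0.2526]
tcp_rot: [-102.9, 90.0, -133.1]
wrist_force: [-0.1, 0.4, -2.9]
opening: 0.0348
[ 0.60491461 -0.01872587  0.25258141] [-1.8 12.9 19.3 96.4 -0.  28.4] [280.16614096 223.20074821]
t 35.73 rot [-0.2 -0.   0. ] shift [ 0.0526  0.0005 -0.0002]
```

View pics/s15.png

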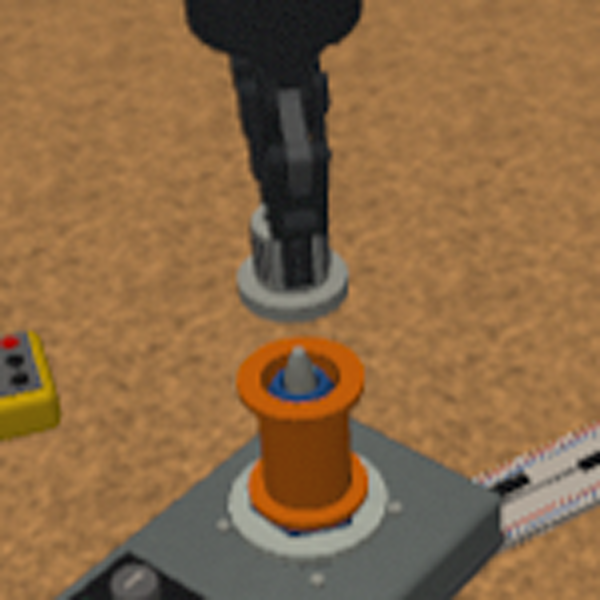

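View pics/w15.png

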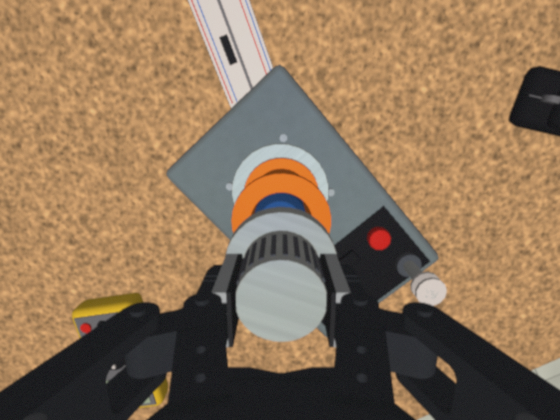

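Aligned: spool flange and cap are both centred near column 281. Lower it.

```bash
python3 -m handwheel '[[0,0,0,0.005,0.0005,0,1],[0,0,0,0.013,0.0005,0,1],[0,0,0,0.021,0.0005,0,1],[0,0,0,0.029,0.0005,0,1],[0,0,0,0.037,0.0005,0,1],[0,0,0,0.045,0.0005,0,1],[0,0,0,0.05,0.0005,0,1],[0,0,0,0.0505,0.0005,0,1],[0,0,0,0.0505,0.0005,0,1]]'
python3 -m handwheel '[[0,0,0,0.001,0,0,1],[0,0,0,0.002,0,0,1],[0,0,0,0.003,0,0,1],[0,0,0,0.003,0,0,1]]'; python3 -m handwheel '[[0,0,0,0.0005,0,0,1],[0,0,0,0.001,0,0,1],[0,0,0,0.001,0,0,1]]'
```

```text
time: 36.85
ee_pos: [0.6054, -0.0175, 0.2023]
tcp_rot: [-35.9, 90.0, -66.0]
wrist_force: [-0.2, -0.3, -3.2]
opening: 0.0347
time: 37.35
ee_pos: [0.6052, -0.0175, 0.199]
tcp_rot: [-124.6, 90.0, -154.7]
wrist_force: [0.2, 0.8, -3.3]
opening: 0.0347
time: 37.72
ee_pos: [0.6053, -0.0175, 0.1981]
tcp_rot: [-98.5, 90.0, -128.6]
wrist_force: [0.6, 0.5, -2.0]
opening: 0.0349
```

```bash
python3 -m handwheel '[[0,0,0,0.0005,0,0,1],[0,0,0,0.001,0,0,1],[0,0,0,0.001,0,0,1]]'
```

```text
time: 38.1
ee_pos: [0.6054, -0.0175, 0.1981]
tcp_rot: [12.2, 89.9, -17.9]
wrist_force: [-1.7, -0.1, 4.4]
opening: 0.0348
```

Cap seated (contact at 0.198, as expected). Release and retreat.

```bash
python3 -m handwheel '[[0,0,0,0,0,0,0.2],[0,0,0,0,0,0,-0.2],[0,0,0,0,0,0,-0.8],[0,0,0,0,0,0,-1],[0,0,0,0,0,0,-1],[0,0,0,-0.015,0,0,-1],[0,0,0,-0.05,0,0,-1],[0,0,0,-0.09,0,0,-1],[0,0,0,-0.1,-0.03,-0.04,-1],[0,0,0,-0.1,-0.06,-0.08,-1],[0,0,0,-0.1,-0.06,-0.08,-1],[0,0,0,-0.1,-0.06,-0.08,-1]]'
python3 - <<'E'
from h import *
p=bot.camera('scene'); cv2.imwrite('pics/s16.png',cv2.resize(p['frame'][110:260,190:340,::-1],None,fx=4,fy=4,interpolation=2)); c=cam(p)
for k,z in (('cap_mid',.185),('spool_mid',.124),('mouse',0),('meter',0),('breadboard',0)):
  for e in bot.tip_of(k,p)[:1]:
    px=np.array(e['centre'])*[560,420]; print(k,round(e['conf'],2),px.round(1),onz(px,z,c).round(4))
p=bot.camera('top'); save(p,'t16'); o=bot.get_obs(); p=bot.camera('wrist'); save(p,'w16')
E
```

```text
time: 39.6
ee_pos: [0.5064, -0.0293, 0.2982]
tcp_rot: [19.3, 89.9, -10.8]
wrist_force: [1.1, 0.5, -0.3]
opening: 0.0855
cap_mid 0.93 [259.5 187.8] [ 0.616  -0.0201  0.185 ]
spool_mid 0.87 [267.7 207.1] [ 0.5996 -0.019   0.124 ]
mouse 0.9 [333.7 360.3] [0.6871 0.2713 0.    ]
meter 0.94 [175.1 204.6] [ 0.6948 -0.3026  0.    ]
breadboard 0.73 [329.1 221. ] [0.4352 0.0119 0.    ]
```

View pics/s16.png

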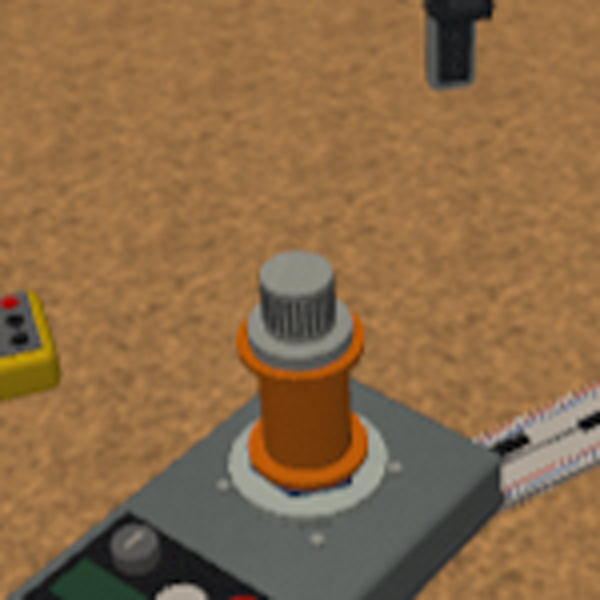

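View pics/w16.png

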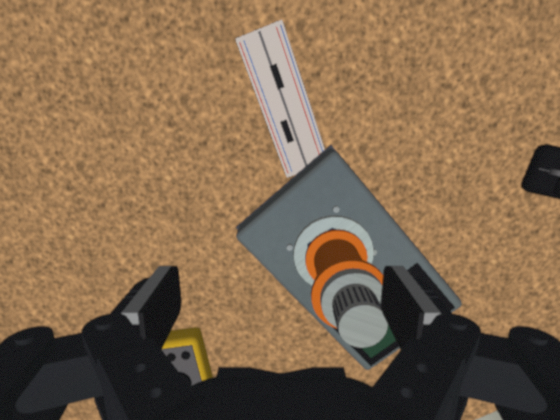

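The cap sits flat on the spool (scene crop at about (300,320)), the stack is upright, the gripper is clear, and the bystanders haven't moved.

```bash
python3 -c "
from workcell import bot
print(bot.job_done())"
```

```text
the job is handed in; nothing more can be done
None
```

The winder is set up and the job is handed in, at about 40 s of the 72 s allowed. I stood the bushing on its foot, let go and took it again from above. I lowered it onto the drive plate, then the spool onto its foot, then the cap over the spindle onto the spool.

**Seating:** Each part was let go only after contact showed at the height worked out beforehand. Tool heights at contact were:

| Part | Measured | Expected |
|---|---|---|
| Bushing | 0.140 m | 0.140 m |
| Spool | 0.1555 m | 0.1554 m |
| Cap | 0.198 m | 0.198 m |

The wrist forces I read at the end of each move stayed around 6 N or below.

**Last pictures:** The stack stands upright with the cap flat on the spool and the gripper well clear.

**Mouse, meter and breadboard:** They read within about 9 mm of where they started. The meter was the largest, and that is within the scatter of the detections, so I take it they did not move.

**Disagreement:** In the last scene picture the network put the cap about 11 mm off the spindle axis. The same camera had put the spindle tip there at the start, so I put this down to that camera's error. The wrist camera and the contact heights agree with a seated cap.

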